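Clear leaded scrap through the spring slide of the drop box and hold it open

ROBOT

A 6-joint arm with a two-finger parallel gripper is mounted at the origin on a cart in front of the work surface, level with it; the furniture and walls round the work are solid. World frame = base frame: x ahead of the robot, y to its left, z up, the work surface at z = 0. Lengths are in m, angles in rad, forces in N, time in s.
With the tool pointing down it reaches from about 0.35 to 0.8 m from the base axis. Payload 7.3 kg.
Tool frame: the origin (TCP) lies midway between the tips of the shut fingers; the grasp point (between the pads) lies 19 mm behind it (env.hold_point_z is the distance from the TCP to the grasp point, in m); z points along the fingers, y is the line along which they close (so a half turn about z gives the same grasp; the last joint's range is limited). The gripper opens to 85 mm and grips with 20 to 120 N. Pads are 22 mm wide; open, the fingers measure 114 mm over their backs; the gripper's body (76 mm by 85 mm) begins 54 mm behind the grasp point. The pads swing forward as they close: fully open they stand 13 mm farther back than shut.
Start: joints at [-1.314, 0.342, 1.524, -0, 1.275, -0.146], TCP at [0.206, -0.483, 0.195] pointing down, gripper open.
Joint ranges: [-2.53, 2.53], [-0.77, 2.02], [0.04, 2.7], [-1, 4.14], [0.28, 2.66], [-3.11, 3.11]. Speed limits (rad/s): [2.57, 2.57, 3.14, 3.14, 3.14, 3.14].

INTERFACE

Orientations are given as a unit quaternion [w, x, y, z].
In Python, from workcell import env, get_image, order, nets gives the robot as it stands.
- The arm moves only by the tool move_arm, never from a script. Its argument "deltas" is a list of rows, each an object of numbers: "x", "y", "z": the shift along the tool's x, y, z in cm; "ax", "ay", "az": the turn, a rotation vector about the tool's x, y, z in degrees. A call has 1 to 20 rows; each row shifts and turns the commanded pose from where the row before left it, along the tool's axes as they then stand; what a row does not reach is not made up. A row lasts 1/8 s, in which the tool goes at most 62.5 mm and 10.7 degrees, less where a joint would pass 70% of its speed; a pose out of reach is approached as far as the arm can. A call with a gripper value outside its range is refused whole. "claw" is the finger opening in cm, from 0 to 8.54, set as the call begins (left out, the last holds). The fingers move at their own pace and stop on an object; the grip force is fixed at half the most. Time passes only in rows, so rows that do not move let the fingers close. It gives the time, the measured TCP pose, the force, the opening and the grip force at its end, in the units of the state.
- env.get_obs(): the state, without advancing time (a new reading comes with each control period).
- get_image(name): name is "side" or "top"; returns a dict with "image" (480x640x3 uint8, red, green, blue), "fx", "fy", "cx", "cy" (pixels), "world_to_cam" (4x4, takes a point from world to camera coordinates). Camera axes: x right, y down, z forward; pixel columns grow to the right and rows downward; lengths in m; the calibration is good to about 2 mm. A picture is of the moment at which its call begins. There is no depth.
- order.hand_in(): hands the job in; it is judged then, once.
Trained networks look in a picture, given as the dict that the camera call returned (one of the last four; its "shot" number tells which), for a name from the list of things; names that differ only in an ending like _2 or _b are one class to them, and where a whole thing is asked for, a point or a joint stands for the part that bears it (a point fixed in the world has none). Each returns a list of dicts, best first, with "conf" (0 to 1); they miss things now and then, are a little off and sometimes report something else, mostly with a low value. They report only what shows in the picture. A call takes as long as a camera call.
- nets.look_for(picture, thing): "box" ([left, top, right, bottom] in pixels, round what is visible of it).
- nets.cut_out(picture, thing): "mask" (480x640 bool, what is visible of it) and "box" ([left, top, right, bottom] in pixels, round what is visible of it).
- nets.landmark_of(picture, thing): "xy" ([column, row] in pixels: a listed point, or the origin of a listed thing).
The state is a dict: "time_s": time; "joint_positions": joint angles; "joint_velocities": joint speeds; "tau": joint torques, N m; "ee_pos": TCP position; "orientation": TCP orientation; "contact_force": force on the tool from outside, world axes, zero at the start; "ft_torque": the same for the moment, N m; "finger_gap": finger opening in m; "gripper_force": force on a finger pad.
Only numpy, scipy, OpenCV 4.12 (cv2) and the standard library are available. Lean on these libraries where they do the work, as an engineer would, in place of code of your own. Each camera call takes 0.05 s, during which the arm holds its last target. There are 200 camera calls.

TASK

Clear the leaded scrap off the bench: put the old flux tin, the used braid reel and the steel pin one after another into the hopper of the grey scrap box, with its spring slide left shut. When all three lie in the hopper, pull the slide out by its grip bar to the mark (the black rings on its rods level with the mouths of the spring tubes), so that everything drops into the box, and finish with the gripper still holding the slide there, because I want to brush the crumbs through; leave the other tools on the bench where they are.

Things in the scene. Friction and masses are not known exactly. Their poses are not given: they have to be found in the camera images.
- scrap_box: Grey sheet-metal drop box for leaded scrap, fixed to the bench: 190 (x) x 170 (y) mm, flat deck at z 100 mm, round steel hopper on the deck, rim at z 171 mm. Origin: under the box's centre, on the bench, straight below the hopper's axis; z up. Its -x axis is the way the slide pulls out (roughly towards the robot).
- hopper_mouth (a point): Centre of the hopper's open round mouth, 171 mm above the bench. The mouth is 126 mm across inside; below it the steel funnel narrows from z 166 to z 126 mm to a straight round throat 75 mm across, which is closed underneath by the slide's blade (top at z 105 mm). Whatever is put into the hopper comes to lie on the blade; under the blade is the closed box, floor at z 9 mm.
- scrap_slide (a joint): Travel in m of the spring-return slide: 0 = shut, grows as it is pulled out along the box's -x axis, end stop at 0.088. The mark is at 0.070: there a black ring, 3 mm wide, round each of the slide's two bright guide rods comes level with the mouths of the two dark spring tubes that stand left and right of the hopper (shut, the rings are hidden in the tubes). The return spring pulls it shut with about 5.5 N at 0 and 12 N at the mark; let go, it snaps shut.
- slide_grip (a point): Centre of the slide's grip: a level black bar, 16 mm thick and 78 mm long, lying along the box's y axis on two posts 68 mm apart (59 mm free between them). It is 148 mm above the bench and, with the slide shut, 110 mm from the hopper's axis on the box's -x side. It moves with the slide. Straight under the bar, between the posts, 23 mm are free down to the slide's cross bar (10 mm thick along x); beside it the blade and the deck lie 40 mm under the grip's centre.
- flux_tin_center (a point): Old flux tin, a shallow round metal tin with brown rosin in it, 46 mm across and 16 mm high, lying flat on the bench; the point is its centre, 8 mm up. 60 g.
- braid_reel_center (a point): Used reel of desolder braid, a flat round disc 47 mm across and 11 mm high with a short stub of copper braid sticking out at its side, lying flat; the point is the disc's centre, 5.5 mm up. 16 g.
- steel_pin_center (a point): Plain turned steel pin, 9 mm thick and 62 mm long, lying along its own y axis; the point is its centre, 4.5 mm up. 30 g.
- tweezers: Bystander: steel tweezers lying flat, 10 x 120 x 9 mm, along own y; origin under the centre.
- side_cutters: Bystander: side cutters lying flat, 36 x 128 x 12 mm, along own y; origin under the centre.
- screwdriver: Bystander: screwdriver with fluted handle, lying, 22 x 169 x 22 mm, along own y; origin under the centre.
- tape_roll: Bystander: roll of dark tape lying flat, 58 x 56 x 19 mm; origin under the centre.
- hex_driver: Bystander: small driver lying, 12 x 95 x 12 mm, along own y; origin under the centre.
- needle_file: Bystander: needle file lying, 9 x 148 x 9 mm, along own y; origin under the centre.

How it is judged:
On the way, in this order (a step that is already met when the one before it is completed fails the run):
1. the tin, the reel and the pin lie in the hopper together, released, with the slide shut (x of flux_tin_center in the frame of scrap_box between -0.062 and 0.062 m and y of flux_tin_center in the frame of scrap_box between -0.062 and 0.062 m and z of flux_tin_center in the frame of scrap_box between 0.103 and 0.168 m and x of braid_reel_center in the frame of scrap_box between -0.062 and 0.062 m and y of braid_reel_center in the frame of scrap_box between -0.062 and 0.062 m and z of braid_reel_center in the frame of scrap_box between 0.103 and 0.168 m and x of steel_pin_center in the frame of scrap_box between -0.062 and 0.062 m and y of steel_pin_center in the frame of scrap_box between -0.062 and 0.062 m and z of steel_pin_center in the frame of scrap_box between 0.103 and 0.168 m and value of joint scrap_slide below 0.006 m and contact force between the fingers and flux_tin below 0.2 N and contact force between the fingers and braid_reel below 0.2 N and contact force between the fingers and steel_pin below 0.2 N), for 0.3 s.
2. the slide is pulled to the mark and all three have dropped into the box (x of flux_tin_center in the frame of scrap_box between -0.092 and 0.092 m and y of flux_tin_center in the frame of scrap_box between -0.082 and 0.082 m and z of flux_tin_center in the frame of scrap_box between 0.005 and 0.092 m and x of braid_reel_center in the frame of scrap_box between -0.092 and 0.092 m and y of braid_reel_center in the frame of scrap_box between -0.082 and 0.082 m and z of braid_reel_center in the frame of scrap_box between 0.005 and 0.092 m and x of steel_pin_center in the frame of scrap_box between -0.092 and 0.092 m and y of steel_pin_center in the frame of scrap_box between -0.082 and 0.082 m and z of steel_pin_center in the frame of scrap_box between 0.005 and 0.092 m and value of joint scrap_slide between 0.063 and 0.077 m), for 0.2 s.
At the end, for the whole second after the job is handed in: The gripper still holds the slide (at least 3 N between fingers and slide) and the slide stands still at the mark, 70 mm out within 7 mm; the tin, the reel and the pin lie at rest inside the box below the slide (all of step 2 and contact force between the fingers and scrap_slide above 3 N and velocity of joint scrap_slide between -0.01 and 0.01 m/s and linear speed of each of flux_tin, braid_reel, steel_pin below 0.05 m/s); the arm keeps its last pose, push and grip.
It fails at once if a tool or the tape roll that does not belong to the job is shifted by more than 30 mm (distance of any of tweezers, side_cutters, screwdriver, tape_roll, hex_driver, needle_file from where it was at the start of the episode above 0.03 m).
It also fails if it takes over 72 s, if anything falls off the work surface, if the arm or the gripper's body presses on something with over 40 N, if the wrist force passes 120 N, or if a joint passes its speed limit or range.

## Working session

There is one attempt and no reset: what is moved stays moved. The work goes in short steps, Python scripts to look and compute and a tool call to move; the robot and the scene stay as the last step left them, time stands still between calls to the robot, and variables do not carry over. Pictures are saved under pics/ and viewed, at most 10 in all, crops included, and the job is handed in when it is done.

Besides the shell and the picture viewer there is one more tool, called after ">>>" in YAML: its name, and indented under it one key for each argument. move_arm: Moves the arm, as the interface text tells. Its arguments: {"type":"object","properties":{"deltas":{"type":"array","items":{"type":"object","properties":{"x":{"type":"number"},"y":{"type":"number"},"z":{"type":"number"},"ax":{"type":"number"},"ay":{"type":"number"},"az":{"type":"number"}}}},"claw":{"type":"number"}},"required":["deltas"]}

```bash
mkdir -p pics
cat > h.py <<'E'
import numpy as np, cv2
from workcell import env, get_image, order, nets
def ray(p,uv):
    T=np.array(p["world_to_cam"]);R=T[:3,:3];t=T[:3,3]
    d=R.T@np.array([(uv[0]-p["cx"])/p["fx"],(uv[1]-p["cy"])/p["fy"],1.]);return -R.T@t,d
def onz(p,uv,z):
    o,d=ray(p,uv);return o+d*(z-o[2])/d[2]
def proj(p,X):
    T=np.array(p["world_to_cam"]);c=T[:3,:3]@np.array(X)+T[:3,3]
    return np.array([p["fx"]*c[0]/c[2]+p["cx"],p["fy"]*c[1]/c[2]+p["cy"]])
def save(p,n): cv2.imwrite("pics/"+n,p["image"][:,:,::-1])
E
cat > a.py <<'E'
from h import *
np.set_printoptions(precision=4,suppress=True)
Z={"hopper_mouth":.171,"slide_grip":.148,"flux_tin_center":.008,"braid_reel_center":.0055,"steel_pin_center":.0045,"scrap_box":0}
for cam in("top","side"):
    p=get_image(cam);save(p,cam+"0.png")
    print(cam,"campos",ray(p,(0,0))[0])
    for n,z in Z.items():
        for r in nets.landmark_of(p,n)[:2]: print(n,np.array(r["xy"]),round(r["conf"],2),onz(p,r["xy"],z))
    for n in["flux_tin","braid_reel","steel_pin","tweezers","side_cutters","screwdriver","tape_roll","hex_driver","needle_file"]:
        for r in nets.cut_out(p,n)[:1]:
            m=r["mask"];ys,xs=np.nonzero(m)
            pts=np.array([onz(p,q,.005)[:2] for q in np.c_[xs,ys]]);c=pts.mean(0);w,v=np.linalg.eigh(np.cov((pts-c).T))
            print(n,round(r["conf"],2),np.array(r["box"]),"c",c,"dir",v[:,1],"ang",np.degrees(np.arctan2(v[1,1],v[0,1])),"len",np.ptp((pts-c)@v[:,1]))
o=env.get_obs();print(o["ee_pos"],o["orientation"],o["finger_gap"],o["time_s"],env.hold_point_z)
E
python3 a.py
```

```text
top campos [0.4097 0.0068 1.2684]
hopper_mouth [270.  207.8] 0.63 [0.6168 0.1252 0.171 ]
slide_grip [267.1 258.1] 0.98 [0.5063 0.1302 0.148 ]
flux_tin_center [441.4 286.8] 0.67 [ 0.4566 -0.293   0.008 ]
flux_tin_center [308.6 295.4] 0.32 [0.4272 0.0384 0.008 ]
braid_reel_center [174.7 280.9] 0.79 [0.4555 0.3771 0.0055]
steel_pin_center [353. 266.] 0.42 [ 0.5038 -0.0716  0.0045]
scrap_box [336.1 304.7] 0.63 [ 0.4058 -0.031   0.    ]
scrap_box [274.9 217. ] 0.61 [0.6253 0.1303 0.    ]Traceback (most recent call last):
  File "a.py", line 10, in <module>
    for r in nets.cut_out(p,n)[:1]:
             ~~~~~~~~~~~~^^^^^
ValueError: it knows: braid_reel_center, flux_tin_center, hex_driver, hopper_mouth, needle_file, scrap_box, scrap_slide, screwdriver, side_cutters, slide_grip, steel_pin_center, tape_roll, tweezers
```

```bash
sed -i 's/"flux_tin","braid_reel","steel_pin","twee/"flux_tin_center","braid_reel_center","steel_pin_center","twee/' a.py && python3 a.py
```

```text
top campos [0.4097 0.0068 1.2684]
hopper_mouth [267.4 205.4] 0.57 [0.6221 0.1312 0.171 ]
slide_grip [266.2 255. ] 0.94 [0.5133 0.1325 0.148 ]
flux_tin_center [441.7 286.8] 0.54 [ 0.4566 -0.2938  0.008 ]
steel_pin_center [354.3 263.6] 0.66 [ 0.5099 -0.0748  0.0045]
scrap_box [274.  218.6] 0.62 [0.6211 0.1324 0.    ]
flux_tin_center 0.72 [433.8 276.5 450.1 298.3] c [ 0.4512 -0.2914] dir [0.0137 0.9999] ang 89.21290374532514 len 0.04757259074865504
braid_reel_center 0.7 [165.2 272.9 188.1 288.9] c [0.461  0.3776] dir [0.1842 0.9829] ang 79.38820715848374 len 0.04944993138410206
steel_pin_center 0.65 [342.6 261.  366.  270.2] c [ 0.5069 -0.0761] dir [0.3755 0.9268] ang 67.94740663477951 len 0.05844875325201136
tweezers 0.68 [237.2 272.4 273.7 309.3] c [0.431  0.1777] dir [-0.7589 -0.6512] ang -139.37077452763302 len 0.1231833742794311
side_cutters 0.6 [241.9 270.7 272.  311.8] c [0.4299 0.1766] dir [-0.7732 -0.6342] ang -140.64113329154938 len 0.12752677317238403
screwdriver 0.83 [143.8 226.6 211.4 240.1] c [0.5816 0.4032] dir [-0.0992  0.9951] ang 95.69401075959131 len 0.169170375849386
[... 1207 characters left out ...]
362.1] c [0.4278 0.1743] dir [-0.7624 -0.6471] ang -139.67624450102866 len 0.12360033313954341
screwdriver 0.86 [244.8 377.3 262.3 438.7] c [0.583  0.3714] dir [-0.1036  0.9946] ang 95.94768726856789 len 0.13137284089496604
tape_roll 0.64 [354.  210.2 369.1 226. ] c [ 0.4142 -0.4083] dir [-0.0147  0.9999] ang 90.84048982082622 len 0.08546481381020604
hex_driver 0.56 [369.1 285.6 383.9 294. ] c [ 0.3722 -0.0254] dir [-0.9427  0.3337] ang 160.50901580671825 len 0.037409242018871046
needle_file 0.58 [331.1 365.6 402.2 388. ] c [0.3755 0.2566] dir [-0.964  0.266] ang 164.57583608322943 len 0.14162347094670427
[ 0.2058 -0.483   0.1951] [0.0001 0.9798 0.2    0.    ] 0.08564892165108229 1.95 0.0187
```

View pics/top0.png

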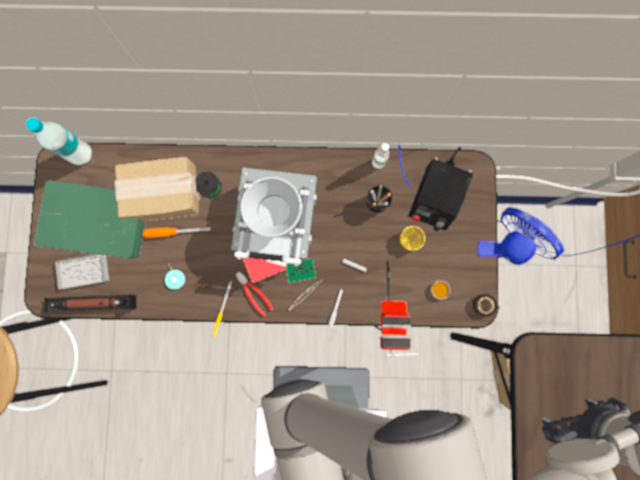

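View pics/side0.png

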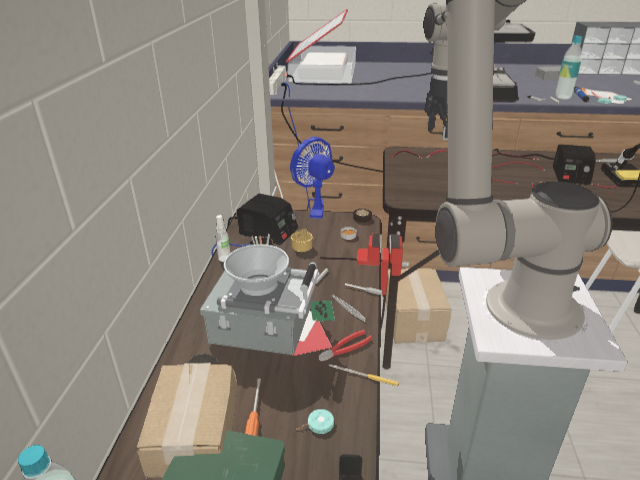

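The top view shows the tin at (441,290), the reel at (175,280), the pin at (354,266), the box at (275,215) and the grip bar at about (267,257). The side view agrees, and a red vise stands near the tin at the bench edge. Next I refine the positions by averaging.

```bash
cat > b.py <<'E'
from h import *
np.set_printoptions(precision=4,suppress=True)
Z={"hopper_mouth":.171,"slide_grip":.148,"flux_tin_center":.008,"braid_reel_center":.0055,"steel_pin_center":.0045}
for cam in("top","side"):
    acc={n:[] for n in Z};mc={n:[] for n in Z};ang=[];ga=[]
    for i in range(6):
        p=get_image(cam)
        for n,z in Z.items():
            for r in nets.landmark_of(p,n)[:1]: acc[n].append(onz(p,r["xy"],z)[:2])
            if n=="hopper_mouth": continue
            for r in nets.cut_out(p,n)[:1]:
                ys,xs=np.nonzero(r["mask"])
                if len(xs)<20: continue
                pts=np.array([onz(p,q,z)[:2] for q in np.c_[xs,ys]]);c=pts.mean(0);w,v=np.linalg.eigh(np.cov((pts-c).T))
                mc[n].append([*c,np.degrees(np.arctan2(v[1,1],v[0,1]))%180])
    for n in Z: print(cam,n,len(acc[n]),np.median(acc[n],0),"mask",np.median(mc[n],0) if mc[n] else None)
    if cam=="top":
        c=p["image"][150:340,160:470]
        cv2.imwrite("pics/c1.png",cv2.resize(c,None,fx=2.58,fy=2.58,interpolation=cv2.INTER_CUBIC)[:,:,::-1])
    else:
        c=p["image"][215:400,190:410]
        cv2.imwrite("pics/c2.png",cv2.resize(c,None,fx=3.2,fy=3.2,interpolation=cv2.INTER_CUBIC)[:,:,::-1])
E
python3 b.py
```

```text
top hopper_mouth 5 [0.6222 0.1268] mask None
top slide_grip 6 [0.5118 0.1289] mask [  0.5605   0.124  175.7972]
top flux_tin_center 6 [ 0.4563 -0.2922] mask [ 0.4511 -0.2907 93.1608]
top braid_reel_center 6 [0.4637 0.3817] mask [ 0.4605  0.3776 66.3317]
top steel_pin_center 6 [ 0.5092 -0.0666] mask [ 0.5078 -0.0738 68.5009]
side hopper_mouth 6 [0.6215 0.1189] mask None
side slide_grip 6 [0.506 0.127] mask [ 0.524   0.1823 83.0499]
side flux_tin_center 6 [ 0.4525 -0.2933] mask [ 0.4484 -0.2926 93.6399]
side braid_reel_center 5 [0.4614 0.3749] mask [ 0.4597  0.3754 97.016 ]
side steel_pin_center 6 [ 0.5029 -0.0611] mask [ 0.5034 -0.0809 72.3542]
```

View pics/c1.png

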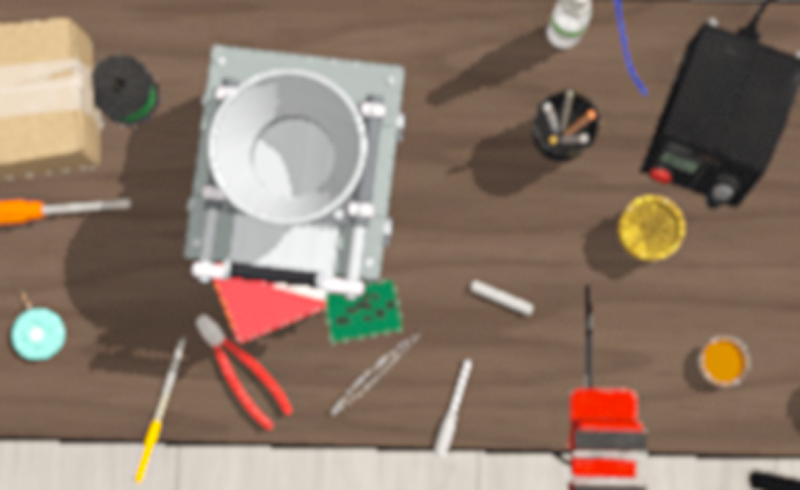

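View pics/c2.png

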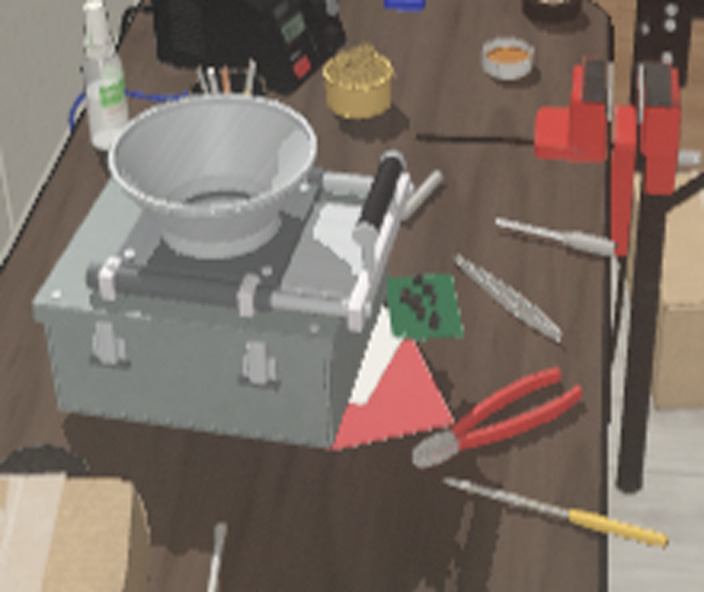

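Crop c1 shows the rim circle centre at about (288,147), the bar from (232,269) to (316,279), the deck's back edge from (215,45) to (403,67), the pin from (473,285) to (532,310), the tin at (723,361) and the reel at (39,333). In c2 the vise is about 10 cm from the tin towards the robot, and the bar is raised on two posts.

```bash
cat > c.py <<'E'
from h import *
np.set_printoptions(precision=4,suppress=True)
p=get_image("top")
f=lambda u,v,z:onz(p,(u/2.58+160-.3,v/2.58+150-.3),z)
print("rim",f(288,147,.171),"r",np.linalg.norm(f(288,147,.171)-f(367,147,.171)))
def ang(a,b): d=b-a;return np.degrees(np.arctan2(d[1],d[0]))
a,b=f(316,279,.148),f(232,269,.148);print("bar",(a+b)/2,np.linalg.norm(a-b),ang(a,b)-90)
a,b=f(403,67,.1),f(215,45,.1);print("deck back",a,b,np.linalg.norm(a-b),ang(a,b)-90)
c,d=f(380,279,.1),f(186,258,.1);print("front?",c,d,ang(c,d)-90,ang(c,a),ang(d,b))
a,b=f(532,310,.0045),f(473,285,.0045);print("pin",(a+b)/2,np.linalg.norm(a-b),ang(a,b))
print("tin",f(723,361,.016),"reel",f(39,333,.011))
for n,q in dict(vise_top=(605,395)).items(): print(n,f(*q,.0),f(*q,.1))
# refine circles/pin by colour
img=p["image"];hsv=cv2.cvtColor(img,cv2.COLOR_RGB2HSV)
def blob(x0,y0,x1,y1,cond,z):
    ys,xs=np.nonzero(cond[y0:y1,x0:x1]);pts=np.array([onz(p,(x+x0,y+y0),z)[:2] for x,y in zip(xs,ys)])
    r=cv2.minAreaRect(np.float32(pts*1000));print(len(xs),pts.mean(0),r)
g=hsv[...,2].astype(int);s=hsv[...,1]
blob(335,252,375,280,(g>120)&(s<70),.0045)
blob(425,275,455,305,(g>125),.016)
blob(160,265,192,294,(hsv[...,0]>75)&(hsv[...,0]<100)&(s>40)&(g>100),.011)
E
python3 c.py
```

```text
rim [0.6194 0.1224 0.171 ] r 0.06816885874210436
bar [0.5112 0.1331 0.148 ] 0.07383983952057965 -5.466368131058076
deck back [0.7104 0.0261 0.1   ] [0.7275 0.2009 0.1   ] 0.17569691180155037 -5.583596849109966
front? [0.5133 0.0422 0.1   ] [0.5283 0.2192 0.1   ] -4.861742339952954 -4.665894306170225 -5.232299851040425
pin [ 0.5064 -0.0752  0.0045] 0.06249257199492464 68.25372486474133
tin [ 0.4492 -0.2875  0.016 ] reel [0.4607 0.3755 0.011 ]
vise_top [ 0.414  -0.1766  0.    ] [ 0.4137 -0.1622  0.1   ]
159 [ 0.5073 -0.0751] ((507.5537109375, -74.71891784667969), (67.75369262695312, 15.317216873168945), 68.03395080566406)
719 [ 0.4537 -0.2908] ((449.6205139160156, -286.5162353515625), (71.76089477539062, 73.85655975341797), 1.3539670705795288)
325 [0.4597 0.3769] ((460.02569580078125, 377.49798583984375), (50.51279067993164, 50.37699508666992), 3.1484735012054443)
```

```bash
cat > plan.py <<'E'
import sys
from h import *
from scipy.spatial.transform import Rotation as R
np.set_printoptions(precision=4,suppress=True)
def plan(*a):  # x y z phi : turn az first, then shift in tool axes (cm)
    o=env.get_obs();q=o["orientation"];r=R.from_quat([q[1],q[2],q[3],q[0]]).as_matrix()
    phi=np.degrees(np.arctan2(r[1,0],r[0,0]));az=phi-a[3]
    t=np.radians(a[3]);T=np.array([[np.cos(t),np.sin(t),0],[np.sin(t),-np.cos(t),0],[0,0,-1]])
    print("t",round(o["time_s"],2),"pos",o["ee_pos"],"phi",round(phi,2),"tilt",r[:2,2],"az",round(az,2),"shift cm",100*T@(np.array(a[:3])-o["ee_pos"]))
if __name__=="__main__": plan(*map(float,sys.argv[1:5]))
E
python3 plan.py .450 -.2885 .10 68
```

```text
t 8.0 pos [ 0.2058 -0.483   0.1951] phi 23.08 tilt [ 0.     -0.0001] az -44.92 shift cm [27.1835 15.3537  9.5118]
```

>>> move_arm:
  deltas:
    - {"az": -9}
    - {"az": -9}
    - {"az": -9}
    - {"az": -9}
    - {"az": -9}
    - {"x": 2, "y": 1.1}
    - {"x": 3.6, "y": 2.05}
    - {"x": 3.6, "y": 2.05}
    - {"x": 3.6, "y": 2.05}
    - {"x": 3.6, "y": 2.05, "z": 1}
    - {"x": 3.6, "y": 2.05, "z": 2}
    - {"x": 3.6, "y": 2.0, "z": 2.5}
    - {"x": 2.6, "y": 1.5, "z": 2.5}
    - {"x": 1, "y": 0.5, "z": 1.5}
    - {}
  claw: 7.5

```text
validation failed for argument at $.de...
```

```bash
python3 plan.py .450 -.2885 .002 68
python3 - <<'E'
from h import *
p=get_image("side");print(p["shot"]);c=p["image"][120:300,270:430]
cv2.imwrite("pics/c3.png",cv2.resize(c,None,fx=3.2,fy=3.2,interpolation=cv2.INTER_CUBIC)[:,:,::-1])
E
```

```text
t 8.0 pos [ 0.2058 -0.483   0.1951] phi 23.08 tilt [ 0.     -0.0001] az -44.92 shift cm [27.1835 15.3537 19.3118]
17
```

View pics/c3.png

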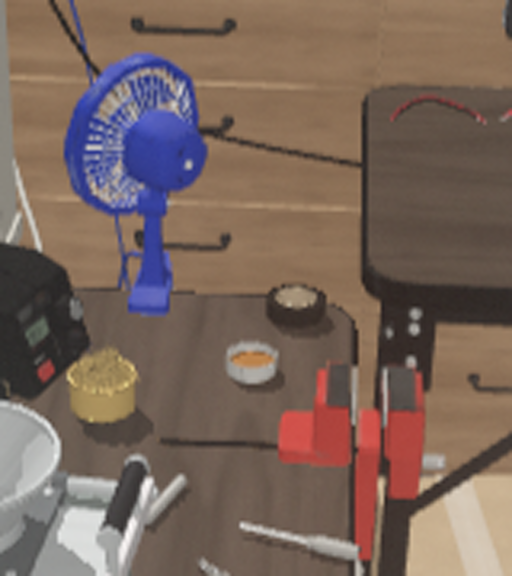

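The move was refused, probably because of the empty row, so the picture shows the unchanged scene with the tin at crop (252,362). I retry with explicit zeros.

>>> move_arm:
  deltas:
    - {"az": -9}
    - {"az": -9}
    - {"az": -9}
    - {"az": -9}
    - {"az": -9}
    - {"x": 2, "y": 1.1}
    - {"x": 3.6, "y": 2.05}
    - {"x": 3.6, "y": 2.05}
    - {"x": 3.6, "y": 2.05}
    - {"x": 3.6, "y": 2.05, "z": 1}
    - {"x": 3.6, "y": 2.05, "z": 2}
    - {"x": 3.6, "y": 2.0, "z": 2.5}
    - {"x": 2.6, "y": 1.5, "z": 2.5}
    - {"x": 1, "y": 0.5, "z": 1.5}
    - {"x": 0}
  claw: 7.5

```text
validation failed for argument at $.de...
```

```bash
python3 plan.py .450 -.2885 .002 68
```

```text
t 8.05 pos [ 0.2058 -0.483   0.1951] phi 23.08 tilt [ 0.     -0.0001] az -44.92 shift cm [27.1794 15.3544 19.3125]
```

>>> move_arm:
  deltas:
    - {"x": 0, "y": 0, "z": 0, "ax": 0, "ay": 0, "az": -9}
    - {"x": 0, "y": 0, "z": 0, "ax": 0, "ay": 0, "az": -9}
    - {"x": 0, "y": 0, "z": 0, "ax": 0, "ay": 0, "az": -9}
    - {"x": 0, "y": 0, "z": 0, "ax": 0, "ay": 0, "az": -9}
    - {"x": 0, "y": 0, "z": 0, "ax": 0, "ay": 0, "az": -9}
    - {"x": 2, "y": 1.1, "z": 0, "ax": 0, "ay": 0, "az": 0}
    - {"x": 3.6, "y": 2.05, "z": 0, "ax": 0, "ay": 0, "az": 0}
    - {"x": 3.6, "y": 2.05, "z": 0, "ax": 0, "ay": 0, "az": 0}
    - {"x": 3.6, "y": 2.05, "z": 0, "ax": 0, "ay": 0, "az": 0}
    - {"x": 3.6, "y": 2.05, "z": 1, "ax": 0, "ay": 0, "az": 0}
    - {"x": 3.6, "y": 2.05, "z": 2, "ax": 0, "ay": 0, "az": 0}
    - {"x": 3.6, "y": 2, "z": 2.5, "ax": 0, "ay": 0, "az": 0}
    - {"x": 2.6, "y": 1.5, "z": 2.5, "ax": 0, "ay": 0, "az": 0}
    - {"x": 1, "y": 0.5, "z": 1.5, "ax": 0, "ay": 0, "az": 0}
    - {"x": 0, "y": 0, "z": 0, "ax": 0, "ay": 0, "az": 0}
  claw: 7.5

```text
time_s: 9.93
ee_pos: [0.4493, -0.2875, 0.0992]
orientation: [-0.001, 0.828, 0.56, -0.0]
contact_force: [0.6, 0.1, 0.7]
finger_gap: 0.075
gripper_force: 0.0
```

```bash
python3 plan.py .450 -.2885 .002 68
```

```text
t 9.93 pos [ 0.4493 -0.2875  0.0992] phi 68.14 tilt [-0.0019  0.0012] az 0.14 shift cm [-0.0646  0.1037  9.7239]
```

>>> move_arm:
  deltas:
    - {"x": -0.05, "y": 0.1, "z": 2.5, "ax": 0, "ay": 0, "az": 0}
    - {"x": 0, "y": 0, "z": 3, "ax": 0, "ay": 0, "az": 0}
    - {"x": 0, "y": 0, "z": 2.5, "ax": 0, "ay": 0, "az": 0}
    - {"x": 0, "y": 0, "z": 1.2, "ax": 0, "ay": 0, "az": 0}
    - {"x": 0, "y": 0, "z": 0.5, "ax": 0, "ay": 0, "az": 0}
    - {"x": 0, "y": 0, "z": 0, "ax": 0, "ay": 0, "az": 0}

```text
time_s: 10.68
ee_pos: [0.4507, -0.2894, 0.0038]
orientation: [0.001, 0.829, 0.56, 0.0]
contact_force: [-0.1, -0.1, -0.3]
finger_gap: 0.0747
gripper_force: 0.0
```

>>> move_arm:
  deltas:
    - {"x": 0, "y": 0, "z": 0, "ax": 0, "ay": 0, "az": 0}
    - {"x": 0, "y": 0, "z": 0, "ax": 0, "ay": 0, "az": 0}
    - {"x": 0, "y": 0, "z": 0, "ax": 0, "ay": 0, "az": 0}
    - {"x": 0, "y": 0, "z": 0, "ax": 0, "ay": 0, "az": 0}
    - {"x": 0, "y": 0, "z": 0, "ax": 0, "ay": 0, "az": 0}
  claw: 3.5

```text
time_s: 11.3
ee_pos: [0.4505, -0.2888, 0.0031]
orientation: [0.0, 0.829, 0.56, -0.0]
contact_force: [0.2, -0.2, -0.6]
finger_gap: 0.0349
gripper_force: 0.0
```

```bash
python3 plan.py .620 .123 .230 68
```

```text
t 11.3 pos [ 0.4505 -0.2888  0.0031] phi 68.08 tilt [-0.     -0.0001] az 0.08 shift cm [ 44.531    0.2875 -22.6891]
```

Run:
```python
from h import *
p=get_image("side");c=p["image"][190:270,300:400]
q=get_image("top");d=q["image"][250:330,400:500]
f=lambda c:cv2.resize(c,(400*1,320),interpolation=cv2.INTER_CUBIC)
cv2.imwrite("pics/c4.png",np.hstack([f(c),f(d)])[:,:,::-1])
for im,z in((p,.016),(q,.016)):
    r=nets.cut_out(im,"flux_tin_center")[:1]
    for k in r: print(k["box"],k["conf"])
    for k in nets.landmark_of(im,"flux_tin_center")[:1]: print(k["xy"],onz(im,k["xy"],.008))
    print(proj(im,env.get_obs()["ee_pos"]))
```

```text
[342.7, 227.0, 359.4, 239.2] 0.51
[347.6, 233.9] [ 0.45057415 -0.28821545  0.008     ]
[347.59844373 235.26521199]
[433.5, 282.6, 439.6, 297.3] 0.69
[443.2, 286.3] [ 0.45795756 -0.29754163  0.008     ]
[439.25788921 289.26256957]
```

View pics/c4.png

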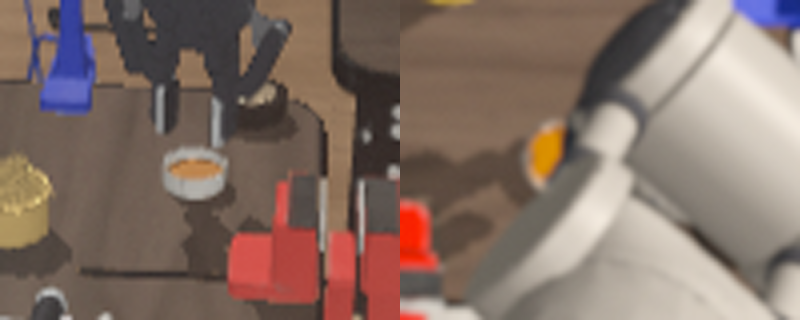

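The left crop shows the finger tips ending at about (160,130) and (217,145), well above or behind the untouched tin at (195,172), although the reported TCP projects onto the tin. I check the offset against the start picture.

Run:
```python
from h import *
p=get_image("side")
a=cv2.imread("pics/side0.png");b=np.ascontiguousarray(p["image"][:,:,::-1])
u=proj(p,[.2058,-.483,.1951]);v=proj(p,env.get_obs()["ee_pos"]);print(u,v,env.get_obs()["ee_pos"],env.get_obs()["joint_positions"],env.get_obs()["finger_gap"])
def cr(im,u):
    x,y=map(int,np.round(u));c=im[y-70:y+30,x-50:x+50];c=cv2.resize(c,(400,400),interpolation=cv2.INTER_CUBIC)
    cv2.drawMarker(c,(200,280),(0,255,0),cv2.MARKER_CROSS,10,1);return c
cv2.imwrite("pics/c5.png",np.hstack([cr(a,u),cr(b,v)]))
```

```text
[435.63959384 150.23803075] [347.58957432 235.25976661] [ 0.45052246 -0.2888112   0.00308925] [-7.13301930e-01  5.89416613e-01  1.72378771e+00 -3.22646034e-05
  8.28349558e-01 -3.30668826e-01] 0.03491149586925286
```

View pics/c5.png

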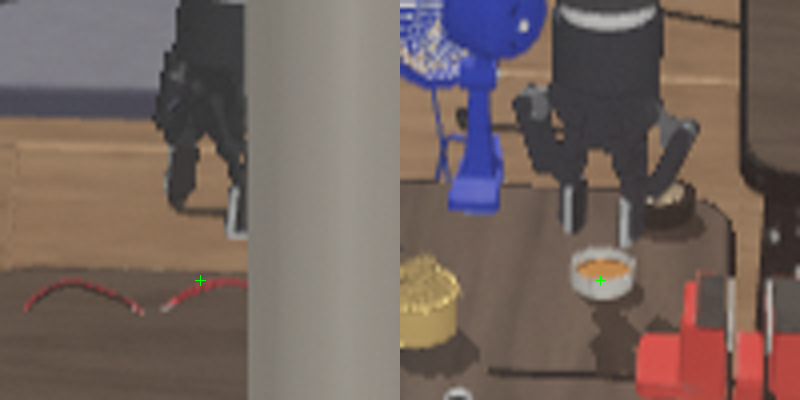

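The crop shows that in both poses the tips sit about 10–14 px above the projected TCP. The gripper's shadow lies just in front of the tin, so the fingers hover above it and the reported z looks about 3–4 cm too low. I estimate the error before descending.

Run:
```python
from h import *
from scipy.optimize import least_squares
p=get_image("side")
ty=np.array([.927,-.375,0]);e=np.array([.4505,-.2888,.0031])
L,Rr=np.array([340.75,223.25]),np.array([354.25,226.5])
for z in(.003,.02,.03,.035,.04,.045,.05): print(z,*[proj(p,e*[1,1,0]+[0,0,z]+s*.0175*ty).round(1) for s in(1,-1)])
```

```text
0.003 [342.2 233.9] [353.1 236.7]
0.02 [342.3 228.8] [353.3 231.6]
0.03 [342.3 225.8] [353.4 228.6]
0.035 [342.4 224.3] [353.4 227.1]
0.04 [342.4 222.7] [353.5 225.5]
0.045 [342.4 221.2] [353.5 224. ]
0.05 [342.4 219.7] [353.6 222.5]
```

>>> move_arm:
  deltas:
    - {"x": 0, "y": 0, "z": 0, "ax": 0, "ay": 0, "az": 0}
    - {"x": 0, "y": 0, "z": 0, "ax": 0, "ay": 0, "az": 0}
    - {"x": 0, "y": 0, "z": 0, "ax": 0, "ay": 0, "az": 0}
    - {"x": 0, "y": 0, "z": 0.3, "ax": 0, "ay": 0, "az": 0}
    - {"x": 0, "y": 0, "z": 0.2, "ax": 0, "ay": 0, "az": 0}
    - {"x": 0, "y": 0, "z": 0, "ax": 0, "ay": 0, "az": 0}
  claw: 7.5

```text
time_s: 12.45
ee_pos: [0.4503, -0.2887, -0.0022]
orientation: [-0.0, 0.829, 0.56, -0.0]
contact_force: [-0.1, 0.2, 0.4]
finger_gap: 0.0749
gripper_force: 0.0
```

>>> move_arm:
  deltas:
    - {"x": 0, "y": 0, "z": 0.8, "ax": 0, "ay": 0, "az": 0}
    - {"x": 0, "y": 0, "z": 0.7, "ax": 0, "ay": 0, "az": 0}
    - {"x": 0, "y": 0, "z": 0, "ax": 0, "ay": 0, "az": 0}

```text
time_s: 12.82
ee_pos: [0.45, -0.2884, -0.0178]
orientation: [-0.001, 0.829, 0.56, -0.0]
contact_force: [-0.9, -0.7, 0.1]
finger_gap: 0.0749
gripper_force: 0.0
```

Run:
```python
from h import *
p=get_image("side");v=proj(p,env.get_obs()["ee_pos"]);x,y=map(int,np.round(v));print(v,env.get_obs()["ee_pos"])
c=p["image"][y-60:y+20,x-50:x+50];cv2.imwrite("pics/c6.png",cv2.resize(c,(800,600) and (750,600),interpolation=cv2.INTER_CUBIC)[:,:,::-1])
```

```text
[347.50731932 241.33239439] [ 0.45026285 -0.28862407 -0.01735047]
```

View pics/c6.png

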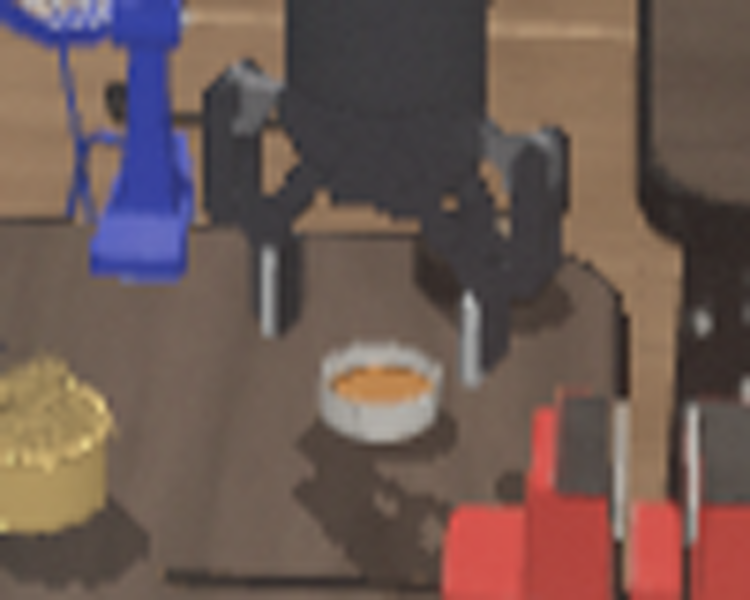

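The tips are at (270,335) and (472,385) around the tin at (381,393), still about 1 cm too high. The reported TCP is about 30 mm lower than the real one, so I go lower and close.

>>> move_arm:
  deltas:
    - {"x": 0, "y": -0.2, "z": 0.6, "ax": 0, "ay": 0, "az": 0}
    - {"x": 0, "y": 0, "z": 0.5, "ax": 0, "ay": 0, "az": 0}
    - {"x": 0, "y": 0, "z": 0, "ax": 0, "ay": 0, "az": 0}

```text
time_s: 13.25
ee_pos: [0.4484, -0.2878, -0.0284]
orientation: [-0.0, 0.829, 0.56, -0.0]
contact_force: [0.6, 0.1, 0.7]
finger_gap: 0.0747
gripper_force: 0.0
```

>>> move_arm:
  deltas:
    - {"x": 0, "y": 0, "z": 0, "ax": 0, "ay": 0, "az": 0}
    - {"x": 0, "y": 0, "z": 0, "ax": 0, "ay": 0, "az": 0}
    - {"x": 0, "y": 0, "z": 0, "ax": 0, "ay": 0, "az": 0}
    - {"x": 0, "y": 0, "z": 0, "ax": 0, "ay": 0, "az": 0}
  claw: 3.5

```text
time_s: 13.75
ee_pos: [0.4489, -0.2883, -0.0271]
orientation: [0.001, 0.829, 0.56, 0.0]
contact_force: [-1.0, 0.9, 5.4]
finger_gap: 0.0418
gripper_force: 60.0
```

```bash
python3 plan.py .620 .123 .190 68
```

```text
t 13.75 pos [ 0.4489 -0.2883 -0.0271] phi 68.08 tilt [ 0.0007 -0.0007] az 0.08 shift cm [ 44.5416   0.4543 -21.713 ]
```

>>> move_arm:
  deltas:
    - {"x": 0, "y": 0, "z": -1.5, "ax": 0, "ay": 0, "az": 0}
    - {"x": 0, "y": 0, "z": -3, "ax": 0, "ay": 0, "az": 0}
    - {"x": 0, "y": 0, "z": -4, "ax": 0, "ay": 0, "az": 0}
    - {"x": 0, "y": 0, "z": -4, "ax": 0, "ay": 0, "az": 0}
    - {"x": 1.5, "y": 0.05, "z": -4, "ax": 0, "ay": 0, "az": 0}
    - {"x": 3, "y": 0.05, "z": -3, "ax": 0, "ay": 0, "az": 0}
    - {"x": 4, "y": 0.05, "z": -2.2, "ax": 0, "ay": 0, "az": 0}
    - {"x": 4, "y": 0.05, "z": 0, "ax": 0, "ay": 0, "az": 0}
    - {"x": 4, "y": 0.05, "z": 0, "ax": 0, "ay": 0, "az": 0}
    - {"x": 4, "y": 0.05, "z": 0, "ax": 0, "ay": 0, "az": 0}
    - {"x": 4, "y": 0.05, "z": 0, "ax": 0, "ay": 0, "az": 0}
    - {"x": 4, "y": 0.05, "z": 0, "ax": 0, "ay": 0, "az": 0}
    - {"x": 4, "y": 0.05, "z": 0, "ax": 0, "ay": 0, "az": 0}
    - {"x": 4, "y": 0, "z": 0, "ax": 0, "ay": 0, "az": 0}
    - {"x": 4, "y": 0, "z": 0, "ax": 0, "ay": 0, "az": 0}
    - {"x": 3, "y": 0, "z": 0, "ax": 0, "ay": 0, "az": 0}
    - {"x": 1, "y": 0, "z": 0, "ax": 0, "ay": 0, "az": 0}
    - {"x": 0, "y": 0, "z": 0, "ax": 0, "ay": 0, "az": 0}
    - {"x": 0, "y": 0, "z": 0, "ax": 0, "ay": 0, "az": 0}

```text
time_s: 16.12
ee_pos: [0.6187, 0.1219, 0.1893]
orientation: [0.0, 0.829, 0.559, -0.0]
contact_force: [0.7, -0.3, -0.6]
finger_gap: 0.0421
gripper_force: 60.8
```

```bash
python3 plan.py .620 .123 .130 68
python3 - <<'E'
from h import *
p=get_image("side");c=p["image"][170:320,180:380];cv2.imwrite("pics/c7.png",cv2.resize(c,(800,600),interpolation=cv2.INTER_CUBIC)[:,:,::-1])
e=env.get_obs()["ee_pos"];print((proj(p,e)-[180,170])*4,(proj(p,[.62,.123,.171])-[180,170])*4,(proj(p,e+np.array([0,0,.03]))-[180,170])*4)
E
```

```text
t 16.12 pos [0.6187 0.1219 0.1893] phi 68.01 tilt [-0.0001 -0.0005] az 0.01 shift cm [0.1548 0.0791 5.9333]
[304.08037621 339.18660827] [303.76282868 369.98633043] [299.80450391 289.38656049]
```

View pics/c7.png

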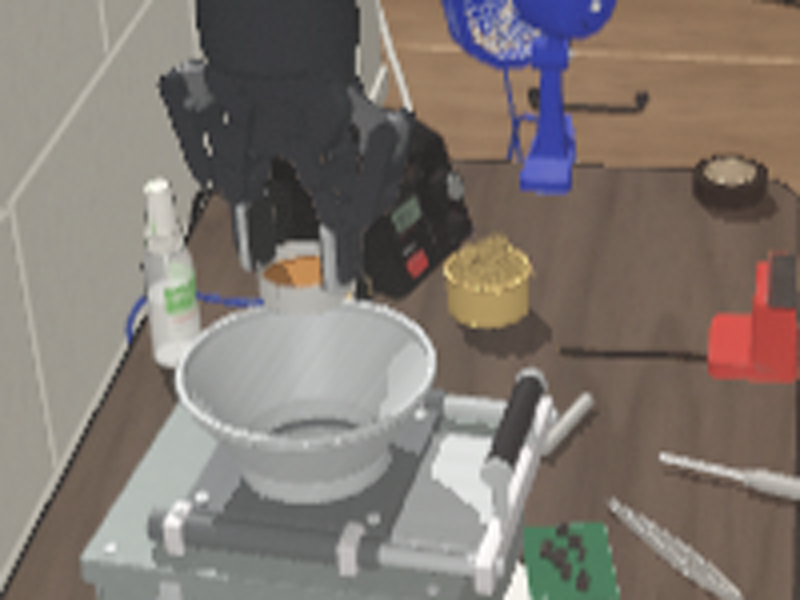

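The tin is held between the fingers, at (305,280), above the hopper, whose rim spans (178–436, 300–445). I lower 5 cm and release with a small opening.

>>> move_arm:
  deltas:
    - {"x": 0.1, "y": 0.1, "z": 1.5, "ax": 0, "ay": 0, "az": 0}
    - {"x": 0, "y": 0, "z": 2, "ax": 0, "ay": 0, "az": 0}
    - {"x": 0, "y": 0, "z": 1.5, "ax": 0, "ay": 0, "az": 0}
    - {"x": 0, "y": 0, "z": 0, "ax": 0, "ay": 0, "az": 0}

```text
time_s: 16.68
ee_pos: [0.6193, 0.1233, 0.1372]
orientation: [-0.001, 0.829, 0.56, -0.002]
contact_force: [-0.6, 0.7, -1.1]
finger_gap: 0.0416
gripper_force: 60.8
```

>>> move_arm:
  deltas:
    - {"x": 0, "y": 0, "z": 0, "ax": 0, "ay": 0, "az": 0}
    - {"x": 0, "y": 0, "z": 0, "ax": 0, "ay": 0, "az": 0}
    - {"x": 0, "y": 0, "z": 0, "ax": 0, "ay": 0, "az": 0}
    - {"x": 0, "y": 0, "z": -1, "ax": 0, "ay": 0, "az": 0}
    - {"x": 0, "y": 0, "z": -3, "ax": 0, "ay": 0, "az": 0}
    - {"x": 0, "y": 0, "z": -2, "ax": 0, "ay": 0, "az": 0}
  claw: 6

```text
time_s: 17.42
ee_pos: [0.6208, 0.1237, 0.2014]
orientation: [0.001, 0.829, 0.56, 0.001]
contact_force: [-0.1, 0.8, -0.9]
finger_gap: 0.0598
gripper_force: 0.0
```

```bash
python3 plan.py .460 .376 .04 50
python3 - <<'E'
from h import *
p=get_image("side");c=p["image"][170:320,180:380];cv2.imwrite("pics/c8.png",cv2.resize(c,(800,600),interpolation=cv2.INTER_CUBIC)[:,:,::-1])
for k in nets.cut_out(p,"flux_tin_center")[:2]: print(k["box"],k["conf"])
print(proj(p,[.62,.123,.12]))
E
```

```text
t 17.43 pos [0.6208 0.1237 0.2014] phi 68.08 tilt [0.0024 0.0001] az 18.08 shift cm [  8.9899 -28.5357  16.1401]
[257.67232814 282.44750251]
```

>>> move_arm:
  deltas:
    - {"x": 0, "y": 0, "z": 0, "ax": 0, "ay": 0, "az": 9}
    - {"x": 0, "y": 0, "z": 0, "ax": 0, "ay": 0, "az": 9}
    - {"x": 0.5, "y": -1.5, "z": 0, "ax": 0, "ay": 0, "az": 0}
    - {"x": 1, "y": -3, "z": 0, "ax": 0, "ay": 0, "az": 0}
    - {"x": 1.3, "y": -4, "z": 0, "ax": 0, "ay": 0, "az": 0}
    - {"x": 1.3, "y": -4, "z": 0.5, "ax": 0, "ay": 0, "az": 0}
    - {"x": 1.3, "y": -4, "z": 2, "ax": 0, "ay": 0, "az": 0}
    - {"x": 1.3, "y": -4, "z": 3, "ax": 0, "ay": 0, "az": 0}
    - {"x": 1.3, "y": -4, "z": 3.5, "ax": 0, "ay": 0, "az": 0}
    - {"x": 1.1, "y": -3.1, "z": 3.5, "ax": 0, "ay": 0, "az": 0}
    - {"x": 0.5, "y": -1.5, "z": 2.6, "ax": 0, "ay": 0, "az": 0}
    - {"x": 0, "y": 0, "z": 1, "ax": 0, "ay": 0, "az": 0}
    - {"x": 0, "y": 0, "z": 0, "ax": 0, "ay": 0, "az": 0}
  claw: 7.5

```text
time_s: 19.15
ee_pos: [0.4585, 0.3837, 0.0379]
orientation: [0.0, 0.906, 0.424, -0.0]
contact_force: [0.1, -0.5, 0.9]
finger_gap: 0.0752
gripper_force: 0.0
```

```bash
python3 plan.py .460 .384 -.027 50
python3 - <<'E'
from h import *
p=get_image("side");q=get_image("top");save(p,"s2.png");save(q,"t2.png");e=env.get_obs()["ee_pos"]
bg=cv2.imread("pics/side0.png")[:,:,::-1]
for im,n in((p,"side"),(q,"top")):
    for k in nets.landmark_of(im,"flux_tin_center")[:2]: print(n,"tin",np.array(k["xy"]),round(k["conf"],2),onz(im,k["xy"],.113))
    for k in nets.cut_out(im,"braid_reel_center")[:1]: print(n,"reel",k["box"],round(k["conf"],2))
# orange in hopper from top
x,y=map(int,proj(q,[.62,.123,.11]));h=cv2.cvtColor(q["image"],cv2.COLOR_RGB2HSV)[y-30:y+30,x-30:x+30]
m=(h[...,0]<22)&(h[...,0]>8)&(h[...,1]>150)&(h[...,2]>120);ys,xs=np.nonzero(m);print("orange",len(xs),(xs.mean()+x-30,ys.mean()+y-30) if len(xs) else 0, onz(q,(xs.mean()+x-30,ys.mean()+y-30),.118) if len(xs) else 0)
# finger silhouettes in side picture around the tool
d=np.abs(p["image"].astype(int)-bg).max(2)>40;u,v=map(int,proj(p,e));dd=d[v-60:v+15,u-45:u+45]&(p["image"][v-60:v+15,u-45:u+45].max(2)<110)
print(u,v);low=np.where(dd.any(0),75-dd[::-1].argmax(0)-1-60,-99);print([(i-45,int(l)) for i,l in enumerate(low)][::3])
E
```

```text
t 19.15 pos [0.4585 0.3837 0.0379] phi 50.17 tilt [-0.0006 -0.0007] az 0.17 shift cm [0.1242 0.0953 6.4856]
side tin [344.9 347.7] 0.64 [0.42320555 0.29556719 0.113     ]
side tin [258.1 285.6] 0.58 [0.61921508 0.12469925 0.113     ]
side reel [303.9, 408.9, 333.4, 436.4] 0.71
top tin [275.6 208.7] 0.61 [0.62585537 0.11830049 0.113     ]
top tin [266.5 254.7] 0.27 [0.51722873 0.13576258 0.113     ]
top reel [164.9, 267.4, 187.5, 289.4] 0.52
orange 209 (np.float64(273.4593301435407), np.float64(210.58851674641147)) [0.62034208 0.12266007 0.118     ]
319 412
[(-45, -99), (-42, -99), (-39, -99), (-36, -99), (-33, -99), (-30, -58), (-27, -57), (-24, -57), (-21, -35), (-18, -58), (-15, -59), (-12, -60), (-9, -60), (-6, -99), (-3, -99), (0, -53), (3, -51), (6, -52), (9, -47), (12, -46), (15, -34), (18, -4), (21, -4), (24, -7), (27, -13), (30, -15), (33, -17), (36, -20), (39, -99), (42, -99)]
```

>>> move_arm:
  deltas:
    - {"x": 0.1, "y": 0.1, "z": 2, "ax": 0, "ay": 0, "az": 0}
    - {"x": 0, "y": 0, "z": 2.5, "ax": 0, "ay": 0, "az": 0}
    - {"x": 0, "y": 0, "z": 1.3, "ax": 0, "ay": 0, "az": 0}
    - {"x": 0, "y": 0, "z": 0.5, "ax": 0, "ay": 0, "az": 0}
    - {"x": 0, "y": 0, "z": 0, "ax": 0, "ay": 0, "az": 0}

```text
time_s: 20.08
ee_pos: [0.4604, 0.3842, -0.0246]
orientation: [0.0, 0.906, 0.423, 0.0]
contact_force: [-0.7, -0.1, 0.8]
finger_gap: 0.0749
gripper_force: 0.0
```

>>> move_arm:
  deltas:
    - {"x": 0, "y": 0, "z": 0, "ax": 0, "ay": 0, "az": 0}
    - {"x": 0, "y": 0, "z": 0, "ax": 0, "ay": 0, "az": 0}
    - {"x": 0, "y": 0, "z": 0, "ax": 0, "ay": 0, "az": 0}
    - {"x": 0, "y": 0, "z": 0, "ax": 0, "ay": 0, "az": 0}
  claw: 3.5

```text
time_s: 20.58
ee_pos: [0.4602, 0.3842, -0.0248]
orientation: [0.0, 0.906, 0.423, 0.0]
contact_force: [0.7, -0.4, 0.3]
finger_gap: 0.0346
gripper_force: 0.0
```

>>> move_arm:
  deltas:
    - {"x": 0, "y": 0, "z": 0, "ax": 0, "ay": 0, "az": 0}
    - {"x": 0, "y": 0, "z": 0, "ax": 0, "ay": 0, "az": 0}
    - {"x": 0, "y": 0, "z": 0, "ax": 0, "ay": 0, "az": 0}
    - {"x": 0, "y": 0, "z": 0.4, "ax": 0, "ay": 0, "az": 0}
    - {"x": 0, "y": 0, "z": 0.3, "ax": 0, "ay": 0, "az": 0}
    - {"x": 0, "y": 0, "z": 0, "ax": 0, "ay": 0, "az": 0}
  claw: 7

```text
time_s: 21.32
ee_pos: [0.4598, 0.3839, -0.0324]
orientation: [0.0, 0.906, 0.423, -0.0]
contact_force: [0.8, -0.8, 0.3]
finger_gap: 0.0701
gripper_force: 0.0
```

Run:
```python
from h import *
p=get_image("side");q=get_image("top");e=env.get_obs()["ee_pos"]
a=p["image"][350:450,260:380];b=q["image"][230:330,120:240]
f=lambda c:cv2.resize(c,(396,330),interpolation=cv2.INTER_CUBIC)
cv2.imwrite("pics/c9.png",np.hstack([f(a),f(b)])[:,:,::-1])
print((proj(p,e)-[260,350])*3.3,(proj(q,e)-[120,230])*3.3+[396,0])
```

```text
[197.77118544 293.33585988] [581.77313266 164.02805606]
```

View pics/c9.png

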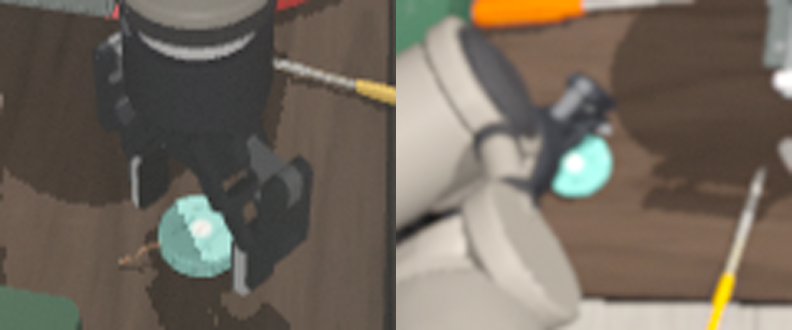

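In the left crop the tips are at (140,205) and (240,292) and the reel at (200,235). Combined with the tin view, this puts the offset purely in z, about 30 mm. The 8 mm y correction was unneeded, so I undo it and close.

>>> move_arm:
  deltas:
    - {"x": -0.3, "y": 0.2, "z": 0, "ax": 0, "ay": 0, "az": 0}
    - {"x": -0.3, "y": 0.2, "z": 0, "ax": 0, "ay": 0, "az": 0}
    - {"x": 0, "y": 0, "z": 0, "ax": 0, "ay": 0, "az": 0}

```text
time_s: 21.8
ee_pos: [0.4593, 0.3766, -0.0319]
orientation: [0.0, 0.906, 0.423, -0.0]
contact_force: [0.0, -0.3, 0.7]
finger_gap: 0.0701
gripper_force: 0.0
```

>>> move_arm:
  deltas:
    - {"x": 0, "y": 0, "z": 0, "ax": 0, "ay": 0, "az": 0}
    - {"x": 0, "y": 0, "z": 0, "ax": 0, "ay": 0, "az": 0}
    - {"x": 0, "y": 0, "z": 0, "ax": 0, "ay": 0, "az": 0}
    - {"x": 0, "y": 0, "z": 0, "ax": 0, "ay": 0, "az": 0}
  claw: 3.5

```text
time_s: 22.3
ee_pos: [0.4596, 0.377, -0.0312]
orientation: [0.0, 0.906, 0.423, 0.0]
contact_force: [-1.1, -1.3, 4.3]
finger_gap: 0.0419
gripper_force: 59.8
```

```bash
python3 plan.py .620 .123 .20 50
```

```text
t 22.3 pos [ 0.4596  0.377  -0.0312] phi 50.08 tilt [0.0007 0.0001] az 0.08 shift cm [ -9.1492  28.6189 -23.1156]
```

>>> move_arm:
  deltas:
    - {"x": 0, "y": 0, "z": -1.5, "ax": 0, "ay": 0, "az": 0}
    - {"x": 0, "y": 0, "z": -3.5, "ax": 0, "ay": 0, "az": 0}
    - {"x": 0, "y": 0, "z": -4.5, "ax": 0, "ay": 0, "az": 0}
    - {"x": 0, "y": 0, "z": -4.5, "ax": 0, "ay": 0, "az": 0}
    - {"x": -0.5, "y": 1.5, "z": -4.5, "ax": 0, "ay": 0, "az": 0}
    - {"x": -1, "y": 3, "z": -3.5, "ax": 0, "ay": 0, "az": 0}
    - {"x": -1.3, "y": 4, "z": -1, "ax": 0, "ay": 0, "az": 0}
    - {"x": -1.3, "y": 4, "z": 0, "ax": 0, "ay": 0, "az": 0}
    - {"x": -1.3, "y": 4, "z": 0, "ax": 0, "ay": 0, "az": 0}
    - {"x": -1.3, "y": 4, "z": 0, "ax": 0, "ay": 0, "az": 0}
    - {"x": -1.2, "y": 4, "z": 0, "ax": 0, "ay": 0, "az": 0}
    - {"x": -0.8, "y": 2.8, "z": 0, "ax": 0, "ay": 0, "az": 0}
    - {"x": -0.4, "y": 1.3, "z": 0, "ax": 0, "ay": 0, "az": 0}
    - {"x": 0, "y": 0, "z": 1.5, "ax": 0, "ay": 0, "az": 0}
    - {"x": 0, "y": 0, "z": 2.5, "ax": 0, "ay": 0, "az": 0}
    - {"x": 0, "y": 0, "z": 1.5, "ax": 0, "ay": 0, "az": 0}
    - {"x": 0, "y": 0, "z": 0, "ax": 0, "ay": 0, "az": 0}

```text
time_s: 24.42
ee_pos: [0.6189, 0.1245, 0.1415]
orientation: [-0.001, 0.906, 0.424, -0.002]
contact_force: [0.2, -0.1, 0.5]
finger_gap: 0.0418
gripper_force: 60.6
```

>>> move_arm:
  deltas:
    - {"x": 0, "y": 0, "z": 0, "ax": 0, "ay": 0, "az": 0}
    - {"x": 0, "y": 0, "z": 0, "ax": 0, "ay": 0, "az": 0}
    - {"x": 0, "y": 0, "z": 0, "ax": 0, "ay": 0, "az": 0}
    - {"x": 0, "y": 0, "z": -1, "ax": 0, "ay": 0, "az": 0}
    - {"x": 0, "y": 0, "z": -3, "ax": 0, "ay": 0, "az": 0}
    - {"x": 0, "y": 0, "z": -2, "ax": 0, "ay": 0, "az": 0}
  claw: 6

```text
time_s: 25.18
ee_pos: [0.6208, 0.1237, 0.2054]
orientation: [0.0, 0.906, 0.423, 0.001]
contact_force: [0.7, 1.1, 1.2]
finger_gap: 0.0599
gripper_force: 0.0
```

```bash
python3 plan.py .507 -.075 .04 68
```

```text
t 25.18 pos [0.6208 0.1237 0.2054] phi 50.08 tilt [0.0024 0.0001] az -17.92 shift cm [-22.6853  -3.1129  16.5373]
```

>>> move_arm:
  deltas:
    - {"x": 0, "y": 0, "z": 0, "ax": 0, "ay": 0, "az": -9}
    - {"x": 0, "y": 0, "z": 0, "ax": 0, "ay": 0, "az": -9}
    - {"x": -1.5, "y": -0.2, "z": 0, "ax": 0, "ay": 0, "az": 0}
    - {"x": -3.5, "y": -0.5, "z": 0, "ax": 0, "ay": 0, "az": 0}
    - {"x": -4.5, "y": -0.6, "z": 0, "ax": 0, "ay": 0, "az": 0}
    - {"x": -4.5, "y": -0.6, "z": 0, "ax": 0, "ay": 0, "az": 0}
    - {"x": -4.5, "y": -0.6, "z": 1.5, "ax": 0, "ay": 0, "az": 0}
    - {"x": -3, "y": -0.4, "z": 4, "ax": 0, "ay": 0, "az": 0}
    - {"x": -1.2, "y": -0.2, "z": 5, "ax": 0, "ay": 0, "az": 0}
    - {"x": 0, "y": 0, "z": 4, "ax": 0, "ay": 0, "az": 0}
    - {"x": 0, "y": 0, "z": 2, "ax": 0, "ay": 0, "az": 0}
    - {"x": 0, "y": 0, "z": 0, "ax": 0, "ay": 0, "az": 0}
  claw: 4

```text
time_s: 26.68
ee_pos: [0.5053, -0.0757, 0.0373]
orientation: [-0.001, 0.83, 0.558, -0.001]
contact_force: [0.7, 0.8, -0.3]
finger_gap: 0.0401
gripper_force: 0.0
```

```bash
python3 plan.py .507 -.075 -.027 68
python3 - <<'E'
from h import *
p=get_image("side");q=get_image("top");e=env.get_obs()["ee_pos"];save(q,"t3.png");save(p,"s3.png")
for im,n in((p,"side"),(q,"top")):
    for k in nets.landmark_of(im,"braid_reel_center")[:2]: print(n,"reel",np.array(k["xy"]),round(k["conf"],2),onz(im,k["xy"],.12))
x,y=map(int,proj(q,[.62,.123,.11]));h=cv2.cvtColor(q["image"],cv2.COLOR_RGB2HSV)[y-30:y+30,x-30:x+30]
m=(h[...,0]>75)&(h[...,0]<100)&(h[...,1]>40)&(h[...,2]>90);ys,xs=np.nonzero(m);print("teal",len(xs), onz(q,(xs.mean()+x-30,ys.mean()+y-30),.125) if len(xs) else 0)
E
```

```text
t 26.68 pos [ 0.5053 -0.0757  0.0373] phi 67.88 tilt [-0.0029  0.0006] az -0.12 shift cm [0.1284 0.1298 6.4283]
side reel [256.6 279.6] 0.51 [0.62444746 0.1130193  0.12      ]
top reel [269.4 208.4] 0.57 [0.62493207 0.13209147 0.12      ]
teal 316 [0.62238061 0.12560172 0.125     ]
```

>>> move_arm:
  deltas:
    - {"x": 0.1, "y": 0.1, "z": 2, "ax": 0, "ay": 0, "az": 0}
    - {"x": 0, "y": 0, "z": 2.5, "ax": 0, "ay": 0, "az": 0}
    - {"x": 0, "y": 0, "z": 1.3, "ax": 0, "ay": 0, "az": 0}
    - {"x": 0, "y": 0, "z": 0.6, "ax": 0, "ay": 0, "az": 0}
    - {"x": 0, "y": 0, "z": 0, "ax": 0, "ay": 0, "az": 0}

```text
time_s: 27.5
ee_pos: [0.5083, -0.0749, -0.0256]
orientation: [0.0, 0.829, 0.56, 0.0]
contact_force: [-0.2, -0.2, -0.1]
finger_gap: 0.0401
gripper_force: 0.0
```

>>> move_arm:
  deltas:
    - {"x": 0, "y": 0, "z": 0, "ax": 0, "ay": 0, "az": 0}
    - {"x": 0, "y": 0, "z": 0, "ax": 0, "ay": 0, "az": 0}
    - {"x": 0, "y": 0, "z": 0, "ax": 0, "ay": 0, "az": 0}
    - {"x": 0, "y": 0, "z": 0, "ax": 0, "ay": 0, "az": 0}
    - {"x": 0, "y": 0, "z": 0, "ax": 0, "ay": 0, "az": 0}
  claw: 0

```text
time_s: 28.12
ee_pos: [0.5081, -0.0748, -0.0259]
orientation: [0.0, 0.829, 0.56, 0.0]
contact_force: [-0.2, 0.2, 0.3]
finger_gap: 0.0004
gripper_force: 0.0
```

```bash
python3 plan.py .620 .123 .2 68
```

```text
t 28.12 pos [ 0.5081 -0.0748 -0.0259] phi 68.08 tilt [ 0.0001 -0.0001] az 0.08 shift cm [ 22.5357   2.9642 -22.5873]
```

>>> move_arm:
  deltas:
    - {"x": 0, "y": 0, "z": 0, "ax": 0, "ay": 0, "az": 0}
    - {"x": 0, "y": 0, "z": 0, "ax": 0, "ay": 0, "az": 0}
    - {"x": 0, "y": 0, "z": 0, "ax": 0, "ay": 0, "az": 0}
  claw: 4

```text
time_s: 28.5
ee_pos: [0.5081, -0.0748, -0.0259]
orientation: [0.0, 0.829, 0.56, -0.0]
contact_force: [0.4, -0.2, 0.8]
finger_gap: 0.0401
gripper_force: 0.0
```

Run:
```python
from h import *
p=get_image("side");q=get_image("top");e=env.get_obs()["ee_pos"];save(q,"t4.png");save(p,"s4.png")
for im,n in((p,"side"),(q,"top")):
    print(n,"tcp",proj(im,e),"pin c",proj(im,[.507,-.075,.0045]))
    for k in nets.cut_out(im,"steel_pin_center")[:2]:
        ys,xs=np.nonzero(k["mask"]);print(n,k["box"],round(k["conf"],2),len(xs),onz(im,(xs.mean(),ys.mean()),.0045))
```

```text
side tcp [320.11883594 285.94173019] pin c [320.47052754 276.28696541]
side [317.9, 272.3, 320.3, 280.3] 0.6 31 [ 0.50335863 -0.08180614  0.0045    ]
side [366.7, 373.4, 399.0, 388.7] 0.49 140 [0.3456233  0.26391436 0.0045    ]
top tcp [353.52358897 265.24248962] pin c [354.36071449 264.75646057]
```

>>> move_arm:
  deltas:
    - {"x": 0, "y": 0, "z": 0.4, "ax": 0, "ay": 0, "az": 0}
    - {"x": 0, "y": 0, "z": 0.3, "ax": 0, "ay": 0, "az": 0}
    - {"x": 0, "y": 0, "z": 0, "ax": 0, "ay": 0, "az": 0}

```text
time_s: 29.08
ee_pos: [0.5078, -0.0748, -0.0333]
orientation: [-0.0, 0.829, 0.56, -0.0]
contact_force: [0.1, 0.4, -0.3]
finger_gap: 0.0398
gripper_force: 0.0
```

>>> move_arm:
  deltas:
    - {"x": 0, "y": 0, "z": 0, "ax": 0, "ay": 0, "az": 0}
    - {"x": 0, "y": 0, "z": 0, "ax": 0, "ay": 0, "az": 0}
    - {"x": 0, "y": 0, "z": 0, "ax": 0, "ay": 0, "az": 0}
    - {"x": 0, "y": 0, "z": 0, "ax": 0, "ay": 0, "az": 0}
    - {"x": 0, "y": 0, "z": 0, "ax": 0, "ay": 0, "az": 0}
  claw: 0

```text
time_s: 29.7
ee_pos: [0.5082, -0.0749, -0.0327]
orientation: [0.0, 0.829, 0.56, 0.0]
contact_force: [-0.2, 0.8, 2.8]
finger_gap: 0.0063
gripper_force: 59.4
```

```bash
python3 plan.py .620 .123 .2 68
```

```text
t 29.7 pos [ 0.5082 -0.0749 -0.0327] phi 68.08 tilt [ 0.0005 -0.0002] az 0.08 shift cm [ 22.5352   2.9493 -23.2682]
```

>>> move_arm:
  deltas:
    - {"x": 0, "y": 0, "z": -1.5, "ax": 0, "ay": 0, "az": 0}
    - {"x": 0, "y": 0, "z": -3.5, "ax": 0, "ay": 0, "az": 0}
    - {"x": 0, "y": 0, "z": -4.5, "ax": 0, "ay": 0, "az": 0}
    - {"x": 0, "y": 0, "z": -4.5, "ax": 0, "ay": 0, "az": 0}
    - {"x": 0.5, "y": 0, "z": -4.5, "ax": 0, "ay": 0, "az": 0}
    - {"x": 2, "y": 0.3, "z": -3.5, "ax": 0, "ay": 0, "az": 0}
    - {"x": 4, "y": 0.5, "z": -1.2, "ax": 0, "ay": 0, "az": 0}
    - {"x": 4.5, "y": 0.6, "z": 0, "ax": 0, "ay": 0, "az": 0}
    - {"x": 4.5, "y": 0.6, "z": 0, "ax": 0, "ay": 0, "az": 0}
    - {"x": 4, "y": 0.5, "z": 0, "ax": 0, "ay": 0, "az": 0}
    - {"x": 2.2, "y": 0.3, "z": 0, "ax": 0, "ay": 0, "az": 0}
    - {"x": 0.8, "y": 0.1, "z": 1.5, "ax": 0, "ay": 0, "az": 0}
    - {"x": 0, "y": 0, "z": 3, "ax": 0, "ay": 0, "az": 0}
    - {"x": 0, "y": 0, "z": 2, "ax": 0, "ay": 0, "az": 0}
    - {"x": 0, "y": 0, "z": 0, "ax": 0, "ay": 0, "az": 0}

```text
time_s: 31.58
ee_pos: [0.6171, 0.1222, 0.1319]
orientation: [-0.001, 0.829, 0.559, -0.002]
contact_force: [0.3, 0.2, 0.5]
finger_gap: 0.0063
gripper_force: 58.8
```

>>> move_arm:
  deltas:
    - {"x": 0, "y": 0, "z": 0, "ax": 0, "ay": 0, "az": 0}
    - {"x": 0, "y": 0, "z": 0, "ax": 0, "ay": 0, "az": 0}
    - {"x": 0, "y": 0, "z": 0, "ax": 0, "ay": 0, "az": 0}
    - {"x": 0, "y": 0, "z": -2, "ax": 0, "ay": 0, "az": 0}
    - {"x": 0, "y": 0, "z": -4, "ax": 0, "ay": 0, "az": 0}
    - {"x": 0, "y": 0, "z": -3, "ax": 0, "ay": 0, "az": 0}
  claw: 4

```text
time_s: 32.33
ee_pos: [0.6193, 0.1231, 0.2262]
orientation: [0.001, 0.829, 0.56, 0.001]
contact_force: [0.2, 0.4, -0.5]
finger_gap: 0.04
gripper_force: 0.0
```

```bash
python3 plan.py .5105 .1325 .2 84.7
```

```text
t 32.33 pos [0.6193 0.1231 0.2262] phi 68.08 tilt [0.0019 0.0001] az -16.62 shift cm [ -0.0715 -10.9201   2.6191]
```

>>> move_arm:
  deltas:
    - {"x": 0, "y": 0, "z": 0, "ax": 0, "ay": 0, "az": -8.3}
    - {"x": 0, "y": 0, "z": 0, "ax": 0, "ay": 0, "az": -8.3}
    - {"x": 0, "y": -2, "z": 0, "ax": 0, "ay": 0, "az": 0}
    - {"x": 0, "y": -3.5, "z": 0, "ax": 0, "ay": 0, "az": 0}
    - {"x": 0, "y": -3.5, "z": 0.6, "ax": 0, "ay": 0, "az": 0}
    - {"x": -0.1, "y": -1.9, "z": 2, "ax": 0, "ay": 0, "az": 0}
    - {"x": 0, "y": 0, "z": 2, "ax": 0, "ay": 0, "az": 0}
    - {"x": 0, "y": 0, "z": 0, "ax": 0, "ay": 0, "az": 0}

```text
time_s: 33.33
ee_pos: [0.5095, 0.1321, 0.1775]
orientation: [-0.001, 0.739, 0.674, -0.001]
contact_force: [-0.6, -0.2, 0.1]
finger_gap: 0.0401
gripper_force: 0.0
```

```bash
python3 plan.py .5105 .1325 .1 84.7
python3 - <<'E'
from h import *
p=get_image("side");q=get_image("top");save(q,"t5.png");save(p,"s5.png")
for im,n in((p,"side"),(q,"top")):
    for nm,z in(("flux_tin_center",.113),("braid_reel_center",.127),("steel_pin_center",.137)):
        for k in nets.landmark_of(im,nm)[:2]: print(n,nm,np.array(k["xy"]),round(k["conf"],2),onz(im,k["xy"],z))
    print(proj(im,[.62,.123,.13]))
c=p["image"].astype(int)
# grip bar in side picture: dark pixels near the predicted bar ends
bc=np.array([.5105,.1325,.148]);by=np.array([.0924,.9957,0])
for s in(-.039,0,.039): print("bar pred",proj(p,bc+s*by).round(1))
ys,xs=np.nonzero(p["image"][255:300,290:330].max(2)<60);print("dark",len(xs),xs.mean()+290,ys.mean()+255,xs.min()+290,xs.max()+290,ys.min()+255,ys.max()+255)
b=cv2.imread("pics/side0.png");ys,xs=np.nonzero(b[255:300,290:330].max(2)<60);print("dark0",len(xs),xs.mean()+290,ys.mean()+255,xs.min()+290,xs.max()+290,ys.min()+255,ys.max()+255)
t=b*0
E
```

```text
t 33.33 pos [0.5095 0.1321 0.1775] phi 84.69 tilt [-0.0019 -0.0004] az -0.01 shift cm [0.0448 0.0954 7.7498]
side flux_tin_center [257.2 278.1] 0.68 [0.62686163 0.09783277 0.113     ]
side braid_reel_center [363.3 219.3] 0.57 [ 0.40597524 -0.16329891  0.127     ]
side braid_reel_center [252.1 281.2] 0.45 [0.63016289 0.12920698 0.127     ]
side steel_pin_center [255.7 276.6] 0.63 [0.62242338 0.12576739 0.137     ]
[257.33969171 278.61502247]
top braid_reel_center [269.6 208.5] 0.41 [0.62339587 0.13085626 0.127     ]
top steel_pin_center [336.  307.2] 0.73 [ 0.40065003 -0.02682417  0.137     ]
top steel_pin_center [272.  206.3] 0.42 [0.62676967 0.12443739 0.137     ]
[272.81630231 209.78159993]
bar pred [311.9 266.8]
bar pred [308.  277.2]
bar pred [303.8 288.3]<stdin>:11: RuntimeWarning: Mean of empty slice.
  ret = ret.dtype.type(ret / rcount)
Traceback (most recent call last):
ValueError: zero-size array to reduction operation minimum which has no identity
```

>>> move_arm:
  deltas:
    - {"x": 0, "y": 0, "z": 2, "ax": 0, "ay": 0, "az": 0}
    - {"x": 0, "y": 0, "z": 2, "ax": 0, "ay": 0, "az": 0}
    - {"x": 0, "y": 0, "z": 1.2, "ax": 0, "ay": 0, "az": 0}
    - {"x": 0, "y": 0, "z": 0, "ax": 0, "ay": 0, "az": 0}

```text
time_s: 34.22
ee_pos: [0.51, 0.1322, 0.1255]
orientation: [-0.0, 0.739, 0.674, -0.001]
contact_force: [0.5, -0.2, 0.2]
finger_gap: 0.0398
gripper_force: 0.0
```

>>> move_arm:
  deltas:
    - {"x": 0, "y": 0, "z": 0.7, "ax": 0, "ay": 0, "az": 0}
    - {"x": 0, "y": 0, "z": 0.7, "ax": 0, "ay": 0, "az": 0}
    - {"x": 0, "y": 0, "z": 0.7, "ax": 0, "ay": 0, "az": 0}
    - {"x": 0, "y": 0, "z": 0.4, "ax": 0, "ay": 0, "az": 0}
    - {"x": 0, "y": 0, "z": 0, "ax": 0, "ay": 0, "az": 0}

```text
time_s: 34.85
ee_pos: [0.5101, 0.1322, 0.1007]
orientation: [-0.0, 0.739, 0.674, -0.0]
contact_force: [0.1, -0.1, 0.3]
finger_gap: 0.0398
gripper_force: 0.0
```

>>> move_arm:
  deltas:
    - {"x": 0, "y": 0, "z": 0.4, "ax": 0, "ay": 0, "az": 0}
    - {"x": 0, "y": 0, "z": 0, "ax": 0, "ay": 0, "az": 0}

```text
time_s: 35.1
ee_pos: [0.5102, 0.1322, 0.0969]
orientation: [-0.0, 0.739, 0.674, -0.0]
contact_force: [0.3, -0.3, -0.2]
finger_gap: 0.04
gripper_force: 0.0
```

>>> move_arm:
  deltas:
    - {"x": 0, "y": 0, "z": 0, "ax": 0, "ay": 0, "az": 0}
    - {"x": 0, "y": 0, "z": 0, "ax": 0, "ay": 0, "az": 0}
    - {"x": 0, "y": 0, "z": 0, "ax": 0, "ay": 0, "az": 0}
    - {"x": 0, "y": 0, "z": 0, "ax": 0, "ay": 0, "az": 0}
  claw: 0

```text
time_s: 35.6
ee_pos: [0.5101, 0.1322, 0.0973]
orientation: [-0.0, 0.739, 0.674, -0.0]
contact_force: [-2.9, -0.3, 5.9]
finger_gap: 0.0142
gripper_force: 58.6
```

```bash
python3 plan.py .5105 .1325 .097 84.7
python3 - <<'E'
from h import *
p=get_image("side");save(p,"s6.png");o=env.get_obs();print(o["finger_gap"],o["gripper_force"],o["contact_force"])
E
```

```text
t 35.6 pos [0.5101 0.1322 0.0973] phi 84.68 tilt [-0.0002 -0.    ] az -0.02 shift cm [0.0319 0.0332 0.0346]
0.01393637693501376 58.6452841758728 [-3.2906164  -0.18214245  5.99373891]
```

>>> move_arm:
  deltas:
    - {"x": 0, "y": -0.5, "z": 0, "ax": 0, "ay": 0, "az": 0}
    - {"x": 0, "y": -1, "z": 0, "ax": 0, "ay": 0, "az": 0}
    - {"x": 0, "y": -1, "z": 0, "ax": 0, "ay": 0, "az": 0}
    - {"x": 0, "y": -1, "z": 0, "ax": 0, "ay": 0, "az": 0}
    - {"x": 0, "y": -1, "z": 0, "ax": 0, "ay": 0, "az": 0}
    - {"x": 0, "y": -1, "z": 0, "ax": 0, "ay": 0, "az": 0}
    - {"x": 0, "y": -1, "z": 0, "ax": 0, "ay": 0, "az": 0}
    - {"x": 0, "y": -0.5, "z": 0, "ax": 0, "ay": 0, "az": 0}
    - {"x": 0, "y": 0, "z": 0, "ax": 0, "ay": 0, "az": 0}
    - {"x": 0, "y": 0, "z": 0, "ax": 0, "ay": 0, "az": 0}
    - {"x": 0, "y": 0, "z": 0, "ax": 0, "ay": 0, "az": 0}

```text
time_s: 37.02
ee_pos: [0.4445, 0.1385, 0.0974]
orientation: [0.003, 0.739, 0.673, 0.003]
contact_force: [11.1, -1.0, -6.6]
finger_gap: 0.0138
gripper_force: 58.6
```

Run:
```python
from h import *
np.set_printoptions(precision=3,suppress=True)
o=env.get_obs();d=np.array(o["ee_pos"])-[.5101,.1322,.0973];print(o["time_s"],d*1000,"travel",-d@np.array([.9957,-.0924,0]),o["finger_gap"],o["contact_force"],o["gripper_force"])
p=get_image("side");q=get_image("top");save(q,"t7.png");save(p,"s7.png")
for im,n in((p,"side"),(q,"top")):
    for nm,z in(("slide_grip",.148),("flux_tin_center",.017),("braid_reel_center",.02),("steel_pin_center",.02)):
        for k in nets.landmark_of(im,nm)[:2]: print(n,nm,np.array(k["xy"]),round(k["conf"],2),onz(im,k["xy"],z))
    for s in(-1,1): print("deck rod line",s,[proj(im,[.62-a*.9957+s*.06*.0924,.123+a*.0924+s*.06*.9957,.125]).round(1) for a in(.03,.06,.09,.12)])
x,y=map(int,proj(q,[.62,.123,.06]).round());c=q["image"][y-16:y+16:4,x-16:x+16:4];print("throat top view gray\n",c.mean(2).astype(int))
c0=cv2.imread("pics/top0.png")[y-16:y+16:4,x-16:x+16:4];print("before\n",c0.mean(2).astype(int))
```

```text
37.025 [-65.64    6.255   0.143] travel 0.0659359902588721 0.013764868989160947 [11.123 -1.023 -6.586] 58.59396457672119
side slide_grip [342.9 346.2] 0.72 [0.425 0.33  0.148]
side slide_grip [341.3 276.4] 0.71 [0.442 0.123 0.148]
deck rod line -1 [array([278.6, 266.4]), array([291.8, 267.9]), array([305.1, 269.4]), array([318.6, 270.8])]
deck rod line 1 [array([262.9, 299.3]), array([277.3, 301.1]), array([291.9, 302.9]), array([306.5, 304.7])]
top flux_tin_center [280.7 219.5] 0.46 [0.616 0.114 0.017]
top flux_tin_center [223.4 307.6] 0.41 [0.392 0.249 0.017]
top braid_reel_center [274.9 211. ] 0.46 [0.637 0.129 0.02 ]
top braid_reel_center [179. 232.] 0.21 [0.578 0.369 0.02 ]
deck rod line -1 [array([297.2, 225.8]), array([295.6, 238.7]), array([294. , 251.5]), array([292.4, 264.5])]
deck rod line 1 [array([245.7, 219.9]), array([243.9, 232.7]), array([242.2, 245.5]), array([240.5, 258.5])]
throat top view gray
 [[208 132 140 140 141 139 142 160]
 [153 140 140 145 152 152 138 151]
 [138 139 146 167 169 168 167 143]
 [139 140 144 169 165 167 167 139]
 [138 142 139 170 178 174 161 161]
 [185 138 156 181 182 183 172 153]
 [239 235 231 211 184 181 158 154]
 [236 234 228 226 210 199 186 176]]
before
 [[208 163 187 184 185 186 159 161]
 [181 186 186 183 184 185 183 158]
 [238 223 185 184 184 186 183 178]
 [240 240 225 184 184 186 182 181]
 [240 240 240 184 184 186 182 174]
 [236 240 240 200 184 186 181 155]
 [239 238 240 224 185 187 159 155]
 [237 235 229 227 210 199 187 177]]
```

>>> move_arm:
  deltas:
    - {"x": 0, "y": -0.2, "z": 0, "ax": 0, "ay": 0, "az": 0}
    - {"x": 0, "y": -0.2, "z": 0, "ax": 0, "ay": 0, "az": 0}
    - {"x": 0, "y": 0, "z": 0, "ax": 0, "ay": 0, "az": 0}
    - {"x": 0, "y": 0, "z": 0, "ax": 0, "ay": 0, "az": 0}

```text
time_s: 38.02
ee_pos: [0.4406, 0.1388, 0.0974]
orientation: [0.003, 0.739, 0.673, 0.003]
contact_force: [10.9, -1.6, -6.4]
finger_gap: 0.0139
gripper_force: 58.6
```

```bash
cat > r.py <<'E'
from h import *
np.set_printoptions(precision=3,suppress=True,linewidth=200)
o=env.get_obs();d=np.array(o["ee_pos"])-[.5101,.1322,.0973];print(o["time_s"],"travel",-d@np.array([.9957,-.0924,0]),o["finger_gap"],o["contact_force"],o["gripper_force"])
p=get_image("side");q=get_image("top")
h=cv2.cvtColor(q["image"],cv2.COLOR_RGB2HSV);x,y=map(int,proj(q,[.62,.123,.06]))
for nm,m in(("orange",(h[...,0]<22)&(h[...,0]>8)&(h[...,1]>110)),("teal",(h[...,0]>75)&(h[...,0]<100)&(h[...,1]>40)&(h[...,2]>60))):
    m=m[y-30:y+30,x-30:x+30];ys,xs=np.nonzero(m);print(nm,len(xs),(xs.mean()+x-30,ys.mean()+y-30,np.ptp(xs),np.ptp(ys)) if len(xs) else "")
b=cv2.imread("pics/side0.png");g0=b.mean(2);g=p["image"].mean(2)
for r in range(-5,4):
    xs=np.arange(262,316);ys=307.8+(xs-271.9)*.11+r
    mp=lambda im:cv2.remap(im.astype(np.float32),np.float32(xs)[None],np.float32(ys)[None],cv2.INTER_LINEAR)[0].astype(int)
    print(r,"shut",*mp(g0)[::1]);print(r,"now ",*mp(g))
E
python3 r.py
```

```text
38.025 travel 0.06982628997664558 0.013874496176468937 [10.925 -1.576 -6.364] 58.63374173641205
orange 0 
teal 179 (np.float64(278.33519553072625), np.float64(208.43016759776538), np.int64(18), np.int64(14))
-5 shut 97 95 96 105 151 157 163 167 152 112 96 96 94 97 95 104 157 157 157 151 154 158 158 158 157 156 156 152 154 158 158 157 157 156 156 151 151 163 230 246 240 236 201 148 145 117 103 104 102 93 94 93 93 72
-5 now  100 99 100 108 155 162 166 169 155 116 100 100 99 102 100 109 161 160 161 155 158 161 162 160 161 159 160 154 157 161 161 161 160 159 159 154 154 159 162 161 164 214 213 217 220 213 211 213 212 215 216 219 220 214
-4 shut 91 89 91 121 160 161 163 162 117 96 90 90 89 94 101 120 159 156 158 158 165 172 165 162 160 157 158 157 164 171 167 163 161 158 158 156 157 181 250 243 239 232 175 148 137 106 103 108 93 94 94 94 93 67
-4 now  95 92 95 124 163 165 166 166 121 99 95 93 93 96 107 124 163 161 163 162 169 177 169 164 163 161 163 160 167 175 170 166 164 161 162 159 160 173 170 168 169 192 190 194 191 187 180 184 186 194 195 198 196 192
-3 shut 93 93 97 152 162 166 164 
[... 2327 characters left out ...]
 136 104 117 224 235 235 219 94 95 94 94
2 now  101 106 141 185 186 186 179 115 104 103 103 103 82 130 152 150 150 153 154 154 153 153 156 154 154 156 155 157 157 157 160 159 158 159 158 159 158 160 161 162 158 163 160 162 161 162 164 164 172 172 165 165 165 166
3 shut 101 100 136 182 180 181 176 118 100 98 97 99 100 121 129 128 127 129 128 126 124 122 133 131 132 133 124 131 130 126 138 133 135 138 128 129 145 184 182 183 180 145 122 112 103 119 235 235 235 233 99 94 95 95
3 now  103 103 139 186 184 184 180 123 104 101 100 100 92 118 132 130 130 132 130 131 126 125 134 133 134 135 128 134 131 129 138 136 137 138 130 131 128 129 135 132 131 137 130 135 132 134 187 190 204 203 141 135 131 133
```

Run:
```python
from h import *
q=get_image("top")
def info(im,t):
    h=cv2.cvtColor(im,cv2.COLOR_RGB2HSV)[195:228,258:294];m=(h[...,0]>75)&(h[...,0]<100)&(h[...,1]>40)&(h[...,2]>60)
    print(t,m.sum(),"V",np.median(h[...,2][m]));[print("".join("#" if a else ("o" if (8<hh<22 and s>90) else ".") for a,hh,s in zip(r,hr,sr))," ".join(f"{v:3d}" for v in vr[::2])) for r,hr,sr,vr in zip(m[::2],h[::2,:,0],h[::2,:,1],h[::2,:,2])]
info(cv2.imread("pics/t3.png")[:,:,::-1].copy(),"in hopper");info(cv2.imread("pics/t5.png")[:,:,::-1].copy(),"with pin");info(q["image"],"now")
for z in(.011,.03,.11): print(z,[proj(q,[.62+.0375*np.cos(a),.123+.0375*np.sin(a),z]).round(0) for a in(0,1.57,3.14,4.71)])
```

```text
in hopper 316 V 254.0
.................................... 216 213 209 201 170 144 138 143 142 146 147 156 161 162 160 161 160 161
.................................... 219 215 203 168 143 162 174 181 180 181 171 166 152 160 163 161 160 159
...........######................... 221 209 171 164 181 198 225 233 223 200 185 188 179 160 159 162 161 160
........#############............... 222 188 173 196 231 254 255 255 255 250 206 185 187 179 161 160 161 160
......################.............. 213 176 189 228 255 255 251 251 255 255 243 189 185 185 176 160 160 160
.....###################............ 203 209 229 254 255 255 255 247 251 255 255 216 178 185 181 169 161 160
....########....########............ 192 205 231 255 255 255 255 255 255 254 255 244 187 183 184 180 163 160
....#######......########........... 176 190 240 255 250 255 255 255 255 255 255 253 206 179 184 182 163 159
....########....#########........... 182 186 224 255 250 251 255 255 255 255 255 255 198 175 184 184 164 159
.....###################............ 188 187 199 249 255 254 253 252 255 255 255 253 182 176 184 
[... 4087 characters left out ...]
.............................. 241 228 173 143 143 163 186 185 186 187 187 187 186 170 155 155 154 154
.................................... 239 240 231 199 182 184 196 189 185 184 186 188 178 159 158 156 152 164
.................................... 237 239 239 236 235 233 230 219 192 190 197 195 189 179 177 161 165 204
.................................... 237 237 236 235 233 229 228 227 219 211 207 199 194 187 180 178 210 213
0.011 [array([278., 204.]), array([263., 218.]), array([277., 233.]), array([292., 219.])]
0.03 [array([277., 202.]), array([262., 217.]), array([276., 232.]), array([292., 218.])]
0.11 [array([274., 196.]), array([258., 211.]), array([273., 227.]), array([290., 212.])]
```

The dark rings are centred on the tube mouths (travel about 70 mm). The throat shows the box floor, with the reel and the overturned tin lying down in the shade, so I hand in.

```bash
python3 -c "
from workcell import order
print(order.hand_in())"
```

```text
the job is handed in; nothing more can be done
None
```

I handed the job in with the gripper still holding the slide at the mark (about 70 mm out). All three pieces were put into the hopper; the reel and tin show lying inside the box, but the pin is out of view and only inferred to have dropped, because the throat is empty.

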